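# Open the lathe's control box past a tape roll left standing in the door's way

### The arm

A 7-joint arm with a two-finger parallel gripper is mounted at the origin on a cart in front of the work surface, level with it; the furniture and walls round the work are solid. World frame = base frame: x ahead of the robot, y to its left, z up, the work surface at z = 0. Lengths are in m, angles in rad, forces in N, time in s.
With the tool pointing down it reaches from about 0.4 to 0.875 m from the base axis. Payload 19.3 kg.
Tool frame: the origin (TCP) lies midway between the tips of the shut fingers; the grasp point (between the pads) lies 19 mm behind it; z points along the fingers, y is the line along which they close (so a half turn about z gives the same grasp; the last joint's range is limited). The gripper opens to 85 mm and grips with 20 to 120 N. Pads are 22 mm wide; open, the fingers measure 114 mm over their backs; the gripper's body (76 mm by 85 mm) begins 54 mm behind the grasp point. The pads swing forward as they close: fully open they stand 13 mm farther back than shut.
Start: joints at [-1.346, 0.521, -0.036, 1.599, 0.021, 1.021, -0.113], TCP at [0.182, 0.598, 0.231] pointing down, gripper open.
Joint ranges: [-2.91, 2.91], [-0.3, 2.13], [-1.5, 1.42], [0.17, 2.43], [-1.26, 4.41], [0.16, 1.93], [-2.52, 2.52]. Speed limits (rad/s): [1.89, 1.89, 2.39, 2.39, 3.01, 3.01, 3.01].

### API

Orientations are given as [roll, pitch, yaw] about the fixed x, y, z axes, in that order (R = Rz(yaw) Ry(pitch) Rx(roll)).
In Python, from workcell import bot, camrig, workorder, observe gives the robot as it stands (bot), with the cameras (camrig), the job (workorder) and the readings as plain functions.
- The arm moves only by the shell command python3 nudge.py 'ROWS' [FORCE]. ROWS is a JSON list of rows, 1 to 5 of them, each of 7 numbers: the finger opening in m, then dx, dy, dz in m, then a rotation vector rx, ry, rz in rad; each row is the pose to reach, as a shift and turn from the pose commanded when the command began, along the tool's axes at that moment; what a row does not reach only later rows make up. A row lasts 1/8 s, in which the tool goes at most 0.0625 m and 0.188 rad, less where a joint would pass 70% of its speed; a pose out of reach is approached as far as the arm can. The fingers move at their own pace and stop on an object; FORCE is the grip in N (left out, the last holds). Time passes only in rows, so rows that do not move let the fingers close. It prints the time, the measured TCP pose, the force, the opening and the grip force at its end.
- observe(): the state, without advancing time (a new reading comes with each control period).
- camrig.grab_frame(name): name is "side" or "top"; returns the picture (384x512x3 uint8, blue, green, red); there is no depth.
- camrig.calibration(name): a dict with "vfov" (degrees; the focal length in pixels is half the picture's height over the tangent of half this angle, whatever the lens; pixels are square), "cx", "cy" (the principal point, pixels), "eye" and "attitude" of the camera in the world. Camera axes: x right, y down, z forward; pixel columns grow to the right and rows downward; lengths in m; the calibration is good to about 2 mm. A picture is of the moment at which its call begins. calibration takes no time and is no camera call.
- workorder.job_done(): hands the job in; it is judged then, once.
The state is a dict: "clock": time; "qpos": joint angles; "qd": joint speeds; "joint_efforts": joint torques, N m; "position": TCP position; "tool_rot": TCP orientation; "force": force on the tool from outside, world axes, zero at the start; "moment": the same for the moment, N m; "grip_width": finger opening in m; "finger_force": force on a finger pad.
Only numpy, scipy, OpenCV 4.12 (cv2) and the standard library are available. Lean on these libraries where they do the work, as an engineer would, in place of code of your own. Each camera call takes 0.05 s, during which the arm holds its last target. There are 200 camera calls.

### The job

The blue door of the small grey control box has to be opened for an inspection, but a roll of masking tape stands on edge in the door's way. First tip the roll over with a light push so that it lies flat on the bench, about where it stood (there is room on the box's side); then turn the T-shaped key a full quarter turn clockwise, and only then swing the door wide open, square to the box or further. Leave the key turned, and leave the other things on the bench alone.

Things in the scene. Friction and masses are not known exactly. Their poses are not given: they have to be found in the camera images.
- control_box: grey box fixed on the bench, 130 mm wide, 80 deep, 215 high, flat flanks, blue door in front (outer face 52 mm ahead of the origin). Origin under its middle at bench height; x from front to back, y to its left flank seen from the front, z up. Keep clear: a lathe on its left (x 0.42 to 0.66, y above -0.20, up to 0.45 high) and a shelf with a toolbox on its right (y below -0.45, z above 0.25)
- panel_door_hinge (a point): point on the door's upright hinge axis, level with the door's top edge (215 mm above the bench), at the door's right edge seen from the front, in the middle of its 10 mm thickness. Its axes turn with the door: y from the hinge along the door to its free edge, -x out of its outer face, z up; door closed: the axes of the box
- panel_door_edge (a point): top corner of the door's free (left) edge, 158 mm from the hinge axis; axes as panel_door_hinge. The door is a plate 10 mm thick, from 43 to 215 mm above the bench. Its free edge stands 25 mm out past the box's left flank: a shut gripper's fingertip let down beside the flank, behind this edge, can pull the door open and go on pushing its inner face
- panel_door (a joint): door angle: 0 closed, grows as the free edge swings out to the front, up to 1.9; pi/2 is square to the box. Stays where it is left (0.06 N m of friction). Held shut by the latch cam until the key is at about 1.4 or more
- latch_key_bar (a point): middle of the T-key's cross bar, a round steel bar 12 mm thick and 92 mm long, on the key's level axis (along the door's x): 163 mm above the bench, 106 mm along the door from the hinge, 60 mm in front of the middle of the door's thickness (55 mm off its face). The key stays in the latch and swings with the door
- latch_key_top (a point): the end of the key's cross bar that points up when locked, 46 mm from latch_key_bar
- latch_key (a joint): key angle: 0 locked, bar upright; grows clockwise seen from the front (upper end goes right, towards the hinge) to a stop at pi/2, where the bar is level. Starts between 0 and 0.12. Has 0.08 N m of friction and stays where it is left
- tape_middle (a point): middle of the roll of masking tape (tan, 103 mm across, 25 mm thick, 0.1 kg), standing on edge in front of the door, 51 mm above the bench; z is the roll's axis: level and pointing to the door at first, upright once it lies flat (middle then 12.5 mm up). It may roll if pushed along its rim; pushed along its axis near its top it falls flat, and there is room to fall towards the box
- wax_tin: round brown tin, 70 mm across, 24 mm high, loose; origin under its middle. To be left alone
- sealer_bottle: black bottle, 33 x 46 x 129 mm, loose, standing; origin under its middle. To be left alone

How it is judged:
On the way, in this order (a step that is already met when the one before it is completed fails the run):
1. the tape roll lies flat on the bench while the key is still locked (angle under 0.4) and the door shut (height (world z) of tape_middle below 0.02 m and value of joint latch_key below 0.4 rad and value of joint panel_door below 0.05 rad), for 0.2 s.
2. the key is turned to its stop (over 1.4 rad) with the door still shut (under 0.1 rad) (value of joint latch_key above 1.4 rad and value of joint panel_door below 0.1 rad), for 0.2 s.
3. the door is swung open past 1.4 rad (value of joint panel_door above 1.4 rad), for 0.2 s.
At the end, for the whole second after the job is handed in: The door stands open by at least 1.4 rad (80 degrees) and is at rest, the key is turned to at least 1.35 rad, and the tape roll lies flat on the bench (axis within 0.15 rad of upright), at rest, its middle within 150 mm of where it was at the start (value of joint panel_door above 1.4 rad and value of joint latch_key above 1.35 rad and height (world z) of tape_middle between 0.005 and 0.02 m and (angle between tape_middle's own z axis and vertical below 0.15 rad or angle between tape_middle's own z axis and vertical above 2.99 rad) and distance of tape_middle from where it was at the start of the episode below 0.15 m and velocity of joint panel_door between -0.05 and 0.05 rad/s and linear speed of tape_roll below 0.02 m/s); the robot touches nothing.
It fails at once if the tape roll is pushed harder than 15 N (contact force between the fingers and tape_roll above 15 N).
It fails at once if the wax tin or the bottle is moved by more than 25 mm (distance of any of wax_tin, sealer_bottle from where it was at the start of the episode above 0.025 m).
It also fails if it takes over 59 s, if anything falls off the work surface, if the arm or the gripper's body presses on something with over 40 N, if the wrist force passes 120 N, or if a joint passes its speed limit or range.

## Working session

There is one attempt and no reset: what is moved stays moved. The work goes in short steps, Python scripts to look and compute and a shell command to move; the robot and the scene stay as the last step left them, time stands still between calls to the robot, and variables do not carry over. Pictures are saved under pics/ and viewed, at most 10 in all, crops included, and the job is handed in when it is done.

```bash
ls; mkdir -p pics
python3 - <<'E'
from workcell import bot, camrig, workorder, observe
import cv2
for n in("side","top"):
    print(n,camrig.calibration(n)); cv2.imwrite(f"pics/{n}0.png",cv2.resize(camrig.grab_frame(n),(800,600),interpolation=cv2.INTER_CUBIC))
s=observe();print(s)
E
```

```text
nudge.py
pics
workcell.py
side {'vfov': 53.54622972184795, 'cx': 259.40984878372063, 'cy': 192.2312502649166, 'eye': array([-0.01148873, -0.34810015,  0.90968258]), 'attitude': array([-2.50352913, -0.01012546, -1.22520181])}
top {'vfov': 55.668997788308396, 'cx': 250.68004520541064, 'cy': 190.64326957319622, 'eye': array([ 0.33926752, -0.14802748,  0.97196899]), 'attitude': array([-2.94590763, -0.00413018, -1.57070097])}
{'clock': 0.1, 'qpos': array([-1.34622615,  0.52198126, -0.03628461,  1.59998004,  0.02118845,
        1.02110177, -0.11277067]), 'qd': array([-6.03265480e-04, -1.70090872e-03, -5.30216145e-04,  9.16660015e-04,
       -1.53386551e-03, -1.01585327e-04,  2.43784863e-05]), 'joint_efforts': array([ 5.12409359e-03, -9.28480053e+01,  1.98533133e+00, -3.70538056e+01,
        1.83493114e-02,  5.48934069e-03, -5.53001007e-05]), 'position': array([0.18153642, 0.59771764, 0.23075663]), 'tool_rot': array([-3.14051035e+00,  8.85405018e-05,  2.84679823e+00]), 'force': array([ 0.42407662, -0.4326389 , -0.63016236]), 'moment': array([-0.02456562, -0.047133  ,  0.04174975]), 'finger_force': 0.0, 'grip_width': 0.08533809957233268}
```

View pics/side0.png

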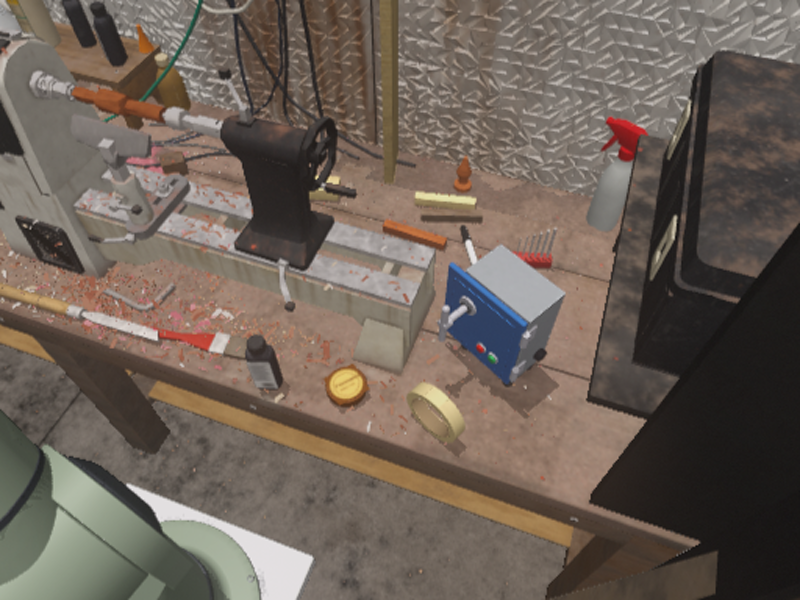

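View pics/top0.png

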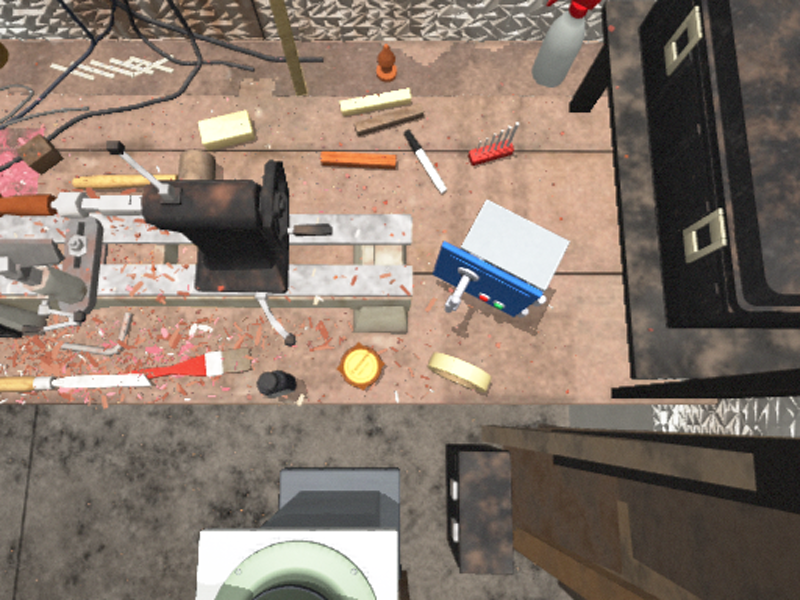

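The side view shows the box at about (505,310) with the roll in front at (437,410). In the top view the door's top edge runs from (442,242) to about (530,300), the key is at (460,288), the roll at (460,370) and the tin at (361,367). I'll enlarge both.

Run:
```python
from workcell import bot, camrig, workorder, observe
import cv2,numpy as np
a=camrig.grab_frame("top")[120:255,255:380]; b=camrig.grab_frame("side")[145:290,245:370]
f=lambda i:cv2.resize(i,None,fx=4,fy=4,interpolation=cv2.INTER_CUBIC)
c=np.zeros((600,800,3),np.uint8)
A=cv2.resize(a,None,fx=3.2,fy=3.2,interpolation=cv2.INTER_CUBIC);B=cv2.resize(b,None,fx=3.2,fy=3.2,interpolation=cv2.INTER_CUBIC)
c[:A.shape[0],:400]=A;c[:B.shape[0],400:]=B
cv2.imwrite("pics/c1.png",c[:470])
```

```text
(no output)
```

View pics/c1.png

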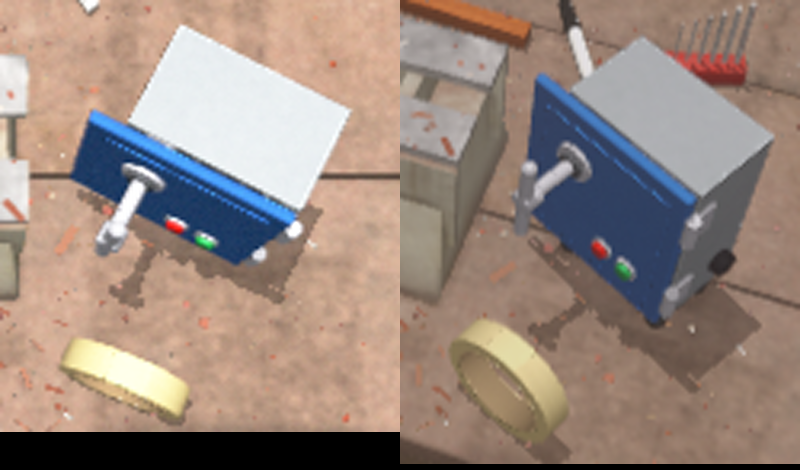

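```bash
cat > h.py <<'E'
import numpy as np
from workcell import bot, camrig, workorder, observe
from scipy.spatial.transform import Rotation as R
from scipy.optimize import least_squares
def proj(n,P):
    c=camrig.calibration(n);f=192/np.tan(np.radians(c['vfov'])/2)
    p=(np.atleast_2d(P)-c['eye'])@R.from_euler('xyz',c['attitude']).as_matrix()
    return np.c_[f*p[:,0]/p[:,2]+c['cx'],f*p[:,1]/p[:,2]+c['cy']]
def full(n,uv):
    uv=np.atleast_2d(np.array(uv,float))
    return uv/3.2+[255,120] if n=="top" else (uv-[400,0])/3.2+[245,145]
def T(b,P): 
    P=np.atleast_2d(np.array(P,float));c,s=np.cos(b[2]),np.sin(b[2])
    return np.c_[b[0]+c*P[:,0]-s*P[:,1],b[1]+s*P[:,0]+c*P[:,1],P[:,2]]
E
python3 - <<'E'
from h import *
H=.215
obs={"top":[((.04,.065,H),(182,26)),((.04,-.065,H),(349,111)),((-.042,.09,H),(93,111)),((-.052,-.068,H),(283,223))],
"side":[((.04,.065,H),(643,38)),((.04,-.065,H),(771,140)),((-.052,.09,H),(537,82)),((-.052,-.068,H),(693,205))]}
def res(b): return np.concatenate([(proj(n,T(b,[o[0] for o in obs[n]]))-full(n,[o[1] for o in obs[n]])).ravel() for n in obs])
r=least_squares(res,[.6,-.3,-.4]);print("box",r.x,r.fun.round(1));b=r.x
t=np.linspace(0,2*np.pi,200)
ro=np.concatenate([np.c_[0*t+d,.0515*np.cos(t),.0515+.0515*np.sin(t)] for d in(-.0125,.0125)])
def ext(n,b): 
    q=proj(n,T(b,ro));return np.r_[q.min(0),q.max(0)]
m={"top":((61,338),(189,418)),"side":((450,319),(569,443))}
rr=lambda b:np.concatenate([ext(n,b)-full(n,m[n]).ravel() for n in m])
q=least_squares(rr,[.5,-.3,b[2]],diff_step=1e-4);print("roll",q.x,q.fun.round(1))
kb=T(b,[(-.107,.038,.163)]);print("keybar",kb)
h=T(b,[(-.047,-.068,.215)]);e=T(b,[(-.047,.09,.215)]);print("hinge",h,"edge",e)
print("tape in box frame", R.from_euler('z',-b[2]).apply(np.r_[q.x[:2]-b[:2],0]))
for a in (0,.06,.12):
  for z in(1,-1):
    P=T(b,[(-.107,.038-z*.046*np.sin(a),.163+z*.046*np.cos(a))])
    print(a,z,((proj("side",P)-[245,145])*3.2+[400,0]).round(),((proj("top",P)-[255,120])*3.2).round())
# tin & bottle centres at z
for nm,uv,z in(("tin",(361,367),.024),("bot",(262,378),.12)):
    s=least_squares(lambda p:(proj("top",[p[0],p[1],z])-np.array(uv)/1.5625).ravel(),[.5,-.1]);print(nm,s.x)
E
```

```text
box [ 0.56497282 -0.32089398 -0.50597857] [-1.1 -0.8  0.1  0.2 -0.8 -1.4  3.3  2.3 -0.4 -0.9  0.9 -0.8 -1.5 -1.8
 -0.6  1.5]
roll [ 0.39970943 -0.2603975  -0.4084915 ] [-1.1 -0.3  1.   0.5 -0.4 -0.2  0.6  0. ]
keybar [[ 0.48979707 -0.23579635  0.163     ]]
hinge [[ 0.49090476 -0.35759443  0.215     ]] edge [[ 0.56748161 -0.21939173  0.215     ]]
tape in box frame [-0.17387643 -0.02718084  0.        ]
0 1 [[526. 163.]] [[113. 227.]]
0 -1 [[519. 233.]] [[ 99. 251.]]
0.06 1 [[529. 165.]] [[116. 229.]]
0.06 -1 [[516. 230.]] [[ 96. 249.]]
0.12 1 [[532. 168.]] [[120. 231.]]
0.12 -1 [[514. 228.]] [[ 93. 247.]]
tin [ 0.41012322 -0.10097845]
bot [0.38661972 0.04113993]
```

```bash
cat >> h.py <<'E'
B=np.array([.565,-.321,-.506])
def go(pos,yaw=1.065,tilt=None):
    s=observe();M=R.from_euler('xyz',s['tool_rot'])
    G=R.from_euler('xyz',[np.pi,0,yaw]) 
    if tilt is not None: G=R.from_rotvec(tilt)*G
    d=M.inv().apply(np.array(pos)-s['position']);rv=(M.inv()*G).as_rotvec()
    print("d",d.round(4),"rv",rv.round(3),"rows",round(max(np.linalg.norm(d)/.0625,np.linalg.norm(rv)/.188),1),"at",s['position'].round(4),"t",s['clock'],"F",s['force'].round(1),"q",s['qpos'].round(2))
def box(*p): return T(B,[p])[0]
E
python3 - <<'E'
from h import *
H=.215
obs={"top":[((.04,.065,H),(182,26)),((.04,-.065,H),(349,111)),((-.042,.09,H),(93,111))],
"side":[((.04,.065,H),(643,38)),((.04,-.065,H),(771,140)),((-.052,.09,H),(537,82)),((-.052,-.068,H),(693,205))]}
def res(b): return np.concatenate([(proj(n,T(b,[o[0] for o in obs[n]]))-full(n,[o[1] for o in obs[n]])).ravel() for n in obs])
r=least_squares(res,[.6,-.3,-.4]);print("box",r.x,r.fun.round(1))
# lathe bed corners: triangulate
def tri(t,s): 
    q=least_squares(lambda p:np.r_[(proj("top",p)-np.array(t)/1.5625).ravel(),(proj("side",p)-np.array(s)/1.5625).ravel()],[.5,-.2,.1]);return q.x.round(3),q.fun.round(1)
print(tri((411,290),(413,303)),tri((411,215),(437,250)),tri((330,230),(356,192)))
go((.3,.45,.5))
E
```

```text
box [ 0.56398323 -0.32212901 -0.49527085] [-0.8 -0.2  0.7  0.3 -0.2 -0.5 -0.3 -0.4  1.4 -0.6 -1.2 -1.   0.2  2. ]
(array([ 0.512, -0.18 ,  0.162]), array([ 0.2, -0.1, -0.2,  0. ])) (array([ 0.626, -0.181,  0.166]), array([ 0.4, -0.3, -0.6,  0.1])) (array([ 0.548, -0.078,  0.33 ]), array([ 0.3, -0.2, -0.4,  0.1]))
d [-0.1563 -0.1072 -0.269 ] rv [-0.000e+00  1.000e-03  1.782e+00] rows 9.5 at [0.1816 0.5978 0.2309] t 0.2 F [ 0.  -0.9  0.6] q [-1.35  0.52 -0.04  1.6   0.02  1.02 -0.11]
```

```bash
sed -i 's/^B=.*/B=np.array([.5642,-.3218,-.498])/; s/yaw=1.065/yaw=1.073/' h.py
python3 nudge.py '[[0,0,0,-0.0625,0,0,0],[0,-0.03,-0.03,-0.12,0,0,0.18],[0,-0.06,-0.05,-0.17,0,0,0.36],[0,-0.1,-0.08,-0.22,0,0,0.54],[0,-0.156,-0.107,-0.269,0,0,0.72]]'
python3 - <<'E'
from h import *
go((.42,0,.5));go((.36,-.242,.4))
E
```

```text
clock: 0.82
position: [0.2822, 0.4666, 0.4814]
tool_rot: [3.141, -0.001, 2.122]
force: [0.9, 0.9, 0.7]
grip_width: 0.0
finger_force: 0.0
d [-0.4697 -0.1268 -0.0191] rv [ 0.000e+00 -1.000e-03  1.049e+00] rows 7.8 at [0.2822 0.4666 0.4814] t 0.825 F [0.9 0.9 0.7] q [-1.26  0.23  0.17  1.41 -0.04  1.5  -0.55]
d [-0.6446 -0.3047  0.0807] rv [ 0.000e+00 -1.000e-03  1.049e+00] rows 11.5 at [0.2822 0.4666 0.4814] t 0.825 F [0.9 0.9 0.7] q [-1.26  0.23  0.17  1.41 -0.04  1.5  -0.55]
```

```bash
python3 nudge.py '[[0,-0.059,-0.016,-0.02,0,0,0.13],[0,-0.118,-0.032,-0.02,0,0,0.26],[0,-0.176,-0.048,-0.02,0,0,0.39],[0,-0.235,-0.064,-0.02,0,0,0.52],[0,-0.294,-0.08,-0.02,0,0,0.65]]'
python3 - <<'E'
from h import *
go((.42,0,.48));go((.36,-.242,.4))
E
```

```text
clock: 1.45
position: [0.3692, 0.1738, 0.4996]
tool_rot: [3.142, -0.001, 1.473]
force: [1.3, 0.1, 0.2]
grip_width: 0.0002
finger_force: 0.0
d [-0.168   0.0676  0.0195] rv [-0.    -0.001  0.4  ] rows 2.9 at [0.3692 0.1738 0.4996] t 1.45 F [1.3 0.1 0.2] q [-1.02 -0.05  0.41  1.67  0.02  1.52 -0.71]
d [-0.4148  0.0316  0.0994] rv [-0.    -0.001  0.4  ] rows 6.8 at [0.3692 0.1738 0.4996] t 1.45 F [1.3 0.1 0.2] q [-1.02 -0.05  0.41  1.67  0.02  1.52 -0.71]
```

```bash
python3 nudge.py '[[0,-0.058,0.024,0,0,0,0.1],[0,-0.115,0.045,0,0,0,0.2],[0,-0.17,0.06,0,0,0,0.3],[0,-0.23,0.056,0.02,0,0,0.4],[0,-0.29,0.05,0.04,0,0,0.4]]'
python3 - <<'E'
from h import *
go((.354,-.241,.3));go((.354,-.241,.08))
E
```

```text
clock: 2.08
position: [0.3913, -0.1177, 0.4596]
tool_rot: [3.141, -0.0, 1.075]
force: [0.9, 0.2, 0.5]
grip_width: -0.0001
finger_force: 0.0
d [-0.1263  0.0258  0.1596] rv [ 0.    -0.     0.002] rows 3.3 at [ 0.3913 -0.1177  0.4596] t 2.075 F [0.9 0.2 0.5] q [-0.71 -0.09  0.8   1.77  0.06  1.43 -0.41]
d [-0.1264  0.0258  0.3796] rv [ 0.    -0.     0.002] rows 6.4 at [ 0.3913 -0.1177  0.4596] t 2.075 F [0.9 0.2 0.5] q [-0.71 -0.09  0.8   1.77  0.06  1.43 -0.41]
```

```bash
python3 nudge.py '[[0,-0.05,0.01,0.02,0,0,0],[0,-0.1,0.02,0.06,0,0,0],[0,-0.126,0.026,0.11,0,0,0],[0,-0.126,0.026,0.16,0,0,0],[0,-0.126,0.026,0.22,0,0,0]]'
python3 - <<'E'
from h import *
go((.354,-.241,.08))
E
```

```text
clock: 2.7
position: [0.3553, -0.2393, 0.2388]
tool_rot: [3.14, 0.0, 1.077]
force: [2.5, 1.5, 0.4]
grip_width: 0.0001
finger_force: 0.0
d [-0.002  -0.0005  0.1588] rv [0.001 0.    0.004] rows 2.5 at [ 0.3553 -0.2393  0.2388] t 2.7 F [2.5 1.5 0.4] q [-0.34  0.31  0.99  2.11 -0.34  0.88  0.35]
```

```bash
python3 nudge.py '[[0,-0.002,0,0.06,0,0,0],[0,-0.002,0,0.12,0,0,0],[0,-0.002,0,0.155,0,0,0],[0,-0.002,0,0.155,0,0,0]]'
python3 - <<'E'
from h import *
import cv2
go((.354+.917*.05,-.241-.397*.05,.08))
i=camrig.grab_frame("side")[200:310,230:370]
cv2.imwrite("pics/p2.png",cv2.resize(i,None,fx=4,fy=4,interpolation=cv2.INTER_CUBIC))
E
```

```text
clock: 3.2
position: [0.3528, -0.2407, 0.0839]
tool_rot: [-3.138, 0.001, 1.076]
force: [-0.5, -0.3, 1.0]
grip_width: -0.0004
finger_force: 0.0
d [0.0046 0.051  0.0037] rv [-0.004  0.001  0.003] rows 0.8 at [ 0.3528 -0.2407  0.0839] t 3.2 F [-0.5 -0.3  1. ] q [-0.02  0.58  0.64  2.24 -0.7   0.53  0.67]
```

View pics/p2.png

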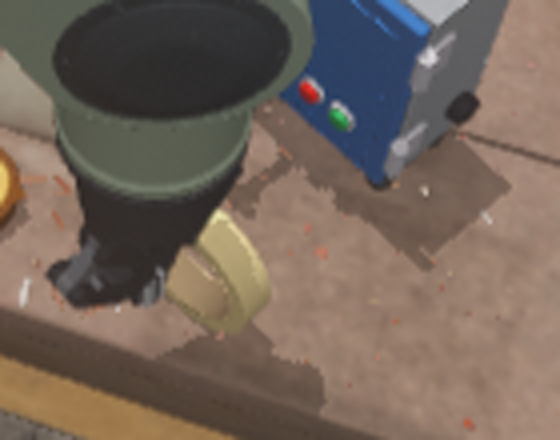

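The shut fingers, around (110,285) in the crop, stand just in front of the roll, which is still standing at (225,270). I'll push gently.

```bash
python3 nudge.py '[[0,0.001,0.012,0,0,0,0],[0,0.002,0.02,0,0,0,0],[0,0.003,0.028,0,0,0,0],[0,0.003,0.036,0,0,0,0],[0,0.004,0.044,0,0,0,0]]'
python3 nudge.py '[[0,0.001,0.008,0,0,0,0],[0,0.001,0.012,0,0,0,0],[0,0.001,0.012,0,0,0,0],[0,0.001,-0.01,0,0,0,0],[0,0,-0.02,0,0,0,0]]'
python3 - <<'E'
from h import *
import cv2
go((.354,-.241,.3))
i=camrig.grab_frame("side")[200:310,230:370]
j=camrig.grab_frame("top")[160:270,240:380]
cv2.imwrite("pics/p3.png",cv2.resize(np.hstack([i,j]),None,fx=2.8,fy=2.8,interpolation=cv2.INTER_CUBIC))
E
```

```text
clock: 3.88
position: [0.3953, -0.2584, 0.0852]
tool_rot: [3.141, 0.0, 1.077]
force: [-0.5, -0.5, -0.9]
grip_width: 0.0003
finger_force: 0.0
clock: 4.5
position: [0.3762, -0.2481, 0.0851]
tool_rot: [-3.141, -0.0, 1.076]
force: [0.1, -0.6, 0.7]
grip_width: 0.0002
finger_force: 0.0
d [-0.0042 -0.023  -0.2149] rv [-0.001 -0.     0.003] rows 3.5 at [ 0.3762 -0.2481  0.0851] t 4.5 F [ 0.1 -0.6  0.7] q [-0.02  0.6   0.64  2.19 -0.69  0.56  0.65]
```

View pics/p3.png

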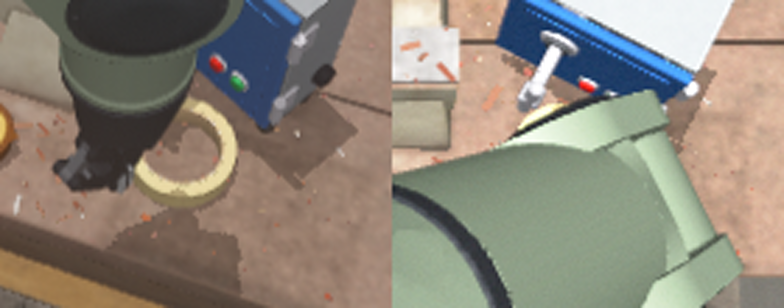

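The roll lies flat as a ring at about (185,150) in front of the box, with the key untouched. Next: rise and go to the left of the key's upper end.

```bash
python3 nudge.py '[[0,0,-0.02,-0.06,0,0,0],[0,0,-0.02,-0.12,0,0,0],[0,0,-0.02,-0.18,0,0,0],[0,0,-0.02,-0.2,0,0,0]]'
python3 - <<'E'
from h import *
print(box(-.107,.038,.163))
go(box(-.107,.07,.27))
E
```

```text
clock: 5.1
position: [0.3606, -0.2399, 0.288]
tool_rot: [3.138, -0.001, 1.077]
force: [0.5, -0.3, -0.7]
grip_width: 0.0
finger_force: 0.0
[ 0.48834769 -0.23730487  0.163     ]
d [0.0949 0.1112 0.0186] rv [ 0.004 -0.001  0.004] rows 2.4 at [ 0.3606 -0.2399  0.288 ] t 5.1 F [ 0.5 -0.3 -0.7] q [-0.45  0.25  1.09  2.04 -0.26  1.    0.28]
```

```bash
python3 nudge.py '[[0,0.05,0.02,0,0,0,0],[0,0.095,0.06,0.01,0,0,0],[0,0.095,0.111,0.018,0,0,0],[0,0.095,0.111,0.018,0,0,0.004]]'
python3 - <<'E'
from h import *
go(box(-.107,.07,.192))
E
```

```text
clock: 5.6
position: [0.5043, -0.2094, 0.2659]
tool_rot: [-3.141, 0.003, 1.073]
force: [-1.6, -0.4, -0.3]
grip_width: -0.0003
finger_force: 0.0
d [ 0.0001 -0.0006  0.0739] rv [-0.001  0.003 -0.   ] rows 1.2 at [ 0.5043 -0.2094  0.2659] t 5.6 F [-1.6 -0.4 -0.3] q [-0.36  0.51  0.93  1.8  -0.46  1.07  0.24]
```

```bash
python3 nudge.py '[[0,0,0,0.04,0,0,0],[0,0,0,0.074,0,0,0],[0,0,0,0.074,0,0,0]]'
python3 - <<'E'
from h import *
import cv2
go(box(-.107,.055,.192))
i=camrig.grab_frame("side")[150:260,230:370]
j=camrig.grab_frame("top")[140:250,240:380]
cv2.imwrite("pics/p4.png",cv2.resize(np.hstack([i,j]),None,fx=2.8,fy=2.8,interpolation=cv2.INTER_CUBIC))
E
```

```text
clock: 5.98
position: [0.5013, -0.2079, 0.1922]
tool_rot: [-3.139, 0.001, 1.072]
force: [-0.6, 0.7, 0.8]
grip_width: -0.0001
finger_force: 0.0
d [-0.015   0.0027  0.0002] rv [-0.003  0.001 -0.001] rows 0.2 at [ 0.5013 -0.2079  0.1922] t 5.975 F [-0.6  0.7  0.8] q [-0.3   0.59  0.85  1.88 -0.55  0.92  0.32]
```

View pics/p4.png

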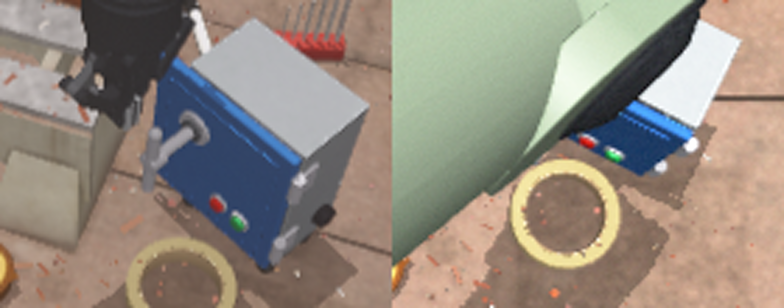

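The fingertip, at (120,120) in the left crop, is just left of the key's upper end at (152,132), and the roll is flat. I'll sweep it right and down along the arc.

```bash
python3 nudge.py '[[0,-0.012,0.003,0,0,0,0],[0,-0.022,0.003,0,0,0,0],[0,-0.032,0.003,0,0,0,0],[0,-0.0395,0.003,0.002,0,0,0],[0,-0.0457,0.003,0.008,0,0,0]]'
python3 - <<'E'
from h import *
go(box(-.107,.017,.164))
E
```

```text
clock: 6.7
position: [0.483, -0.2506, 0.1852]
tool_rot: [3.141, 0.0, 1.072]
force: [0.5, 0.9, 6.0]
grip_width: 0.0002
finger_force: 1.9
d [-0.0068 -0.0016  0.0212] rv [ 0.001  0.    -0.001] rows 0.4 at [ 0.483  -0.2506  0.1852] t 6.7 F [0.5 0.9 6. ] q [-0.2   0.6   0.83  1.89 -0.56  0.9   0.41]
```

```bash
python3 nudge.py '[[0,-0.004,-0.001,0.006,0,0,0],[0,-0.006,-0.001,0.012,0,0,0],[0,-0.007,-0.001,0.017,0,0,0],[0,-0.007,-0.001,0.019,0,0,0],[0,-0.007,-0.001,0.019,0,0,0]]'
python3 - <<'E'
from h import *
go(box(-.107,.017,.164))
E
```

```text
clock: 7.32
position: [0.48, -0.2558, 0.1676]
tool_rot: [3.139, -0.001, 1.073]
force: [-2.3, 4.4, 38.1]
grip_width: -0.0005
finger_force: 19.5
d [-0.0008 -0.0015  0.0036] rv [ 0.003 -0.001 -0.   ] rows 0.1 at [ 0.48   -0.2558  0.1676] t 7.325 F [-2.3  4.4 38.1] q [-0.17  0.62  0.81  1.91 -0.58  0.87  0.44]
```

```bash
python3 nudge.py '[[0,0,0,-0.04,0,0,0],[0,0,0,-0.09,0,0,0],[0,0.06,0.01,-0.11,0,0,0],[0,0.066,0.06,-0.11,0,0,0],[0,0.066,0.09,-0.11,0,0,0]]'
python3 - <<'E'
from h import *
import cv2
go(box(-.016,.083,.27)); go(box(-.016,.083,.175))
i=camrig.grab_frame("side")[150:260,230:370]
j=camrig.grab_frame("top")[140:250,240:380]
cv2.imwrite("pics/p5.png",cv2.resize(np.hstack([i,j]),None,fx=2.8,fy=2.8,interpolation=cv2.INTER_CUBIC))
E
```

```text
clock: 7.95
position: [0.5918, -0.2385, 0.2753]
tool_rot: [-3.141, -0.0, 1.077]
force: [-0.9, -0.5, 0.9]
grip_width: -0.0002
finger_force: 0.0
d [-0.0033 -0.0005  0.0053] rv [-0.001 -0.     0.004] rows 0.1 at [ 0.5918 -0.2385  0.2753] t 7.95 F [-0.9 -0.5  0.9] q [-0.23  0.65  0.87  1.54 -0.53  1.19  0.24]
d [-0.0034 -0.0004  0.1003] rv [-0.001 -0.     0.004] rows 1.6 at [ 0.5918 -0.2385  0.2753] t 7.95 F [-0.9 -0.5  0.9] q [-0.23  0.65  0.87  1.54 -0.53  1.19  0.24]
```

View pics/p5.png

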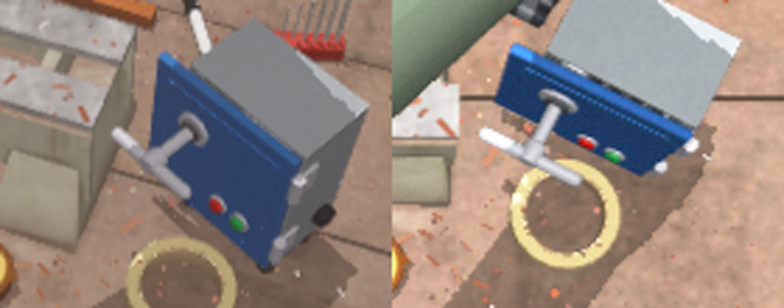

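The key's bar is level, running from (120,135) to (185,190), and the door is still shut. I'll let the fingertip down behind the free edge.

```bash
python3 nudge.py '[[0,-0.0025,0,0.04,0,0,0.004],[0,-0.0025,0,0.08,0,0,0.004],[0,-0.0025,0,0.1,0,0,0.004],[0,-0.0025,0,0.1,0,0,0.004]]'
python3 - <<'E'
from h import *
go(box(-.03,.083,.175))
s=observe();print("box frame",R.from_euler('z',-B[2]).apply(s['position']-[B[0],B[1],0]))
hx,hy=-.047,-.068
for f in (0,.15,.3,.45,.6,.8,1,1.2,1.4,1.65):
    rho=.148 if f<.3 else .143; h=.0145*np.cos(f)+.011*abs(np.sin(f))+.005
    print(f,np.round([hx-rho*np.sin(f)+h*np.cos(f),hy+rho*np.cos(f)+h*np.sin(f)],4))
E
```

```text
clock: 8.55
position: [0.5878, -0.2423, 0.1754]
tool_rot: [-3.14, 0.0, 1.069]
force: [0.1, -0.0, 0.1]
grip_width: 0.0
finger_force: 0.0
d [ 0.0018 -0.0127  0.0004] rv [-0.002  0.    -0.004] rows 0.2 at [ 0.5878 -0.2423  0.1754] t 8.55 F [ 0.1 -0.   0.1] q [-0.19  0.75  0.8   1.65 -0.61  1.01  0.31]
box frame [-0.01727603  0.08113004  0.17541514]
0 [-0.0275  0.08  ]
0.15 [-0.0484  0.0815]
0.3 [-0.0681  0.0751]
0.45 [-0.0886  0.0707]
0.6 [-0.1086  0.0631]
0.8 [-0.1336  0.0481]
1 [-0.1554  0.0279]
1.2 [-0.1729  0.0029]
1.4 [-0.1848 -0.0257]
1.65 [-0.1907 -0.0645]
```

```bash
python3 nudge.py '[[0,0,-0.016,0,0,0,0],[0,0,-0.033,0,0,0,0],[0,-0.004,-0.051,0,0,0,0],[0,-0.010,-0.071,0,0,0,0],[0,-0.018,-0.091,0,0,0,0]]'
python3 - <<'E'
from h import *
s=observe();print("box frame",R.from_euler('z',-B[2]).apply(s['position']-[B[0],B[1],0]))
import cv2
i=camrig.grab_frame("side")[150:260,230:370]
j=camrig.grab_frame("top")[140:250,240:380]
cv2.imwrite("pics/p6.png",cv2.resize(np.hstack([i,j]),None,fx=2.8,fy=2.8,interpolation=cv2.INTER_CUBIC))
E
```

```text
clock: 9.18
position: [0.5001, -0.2148, 0.1777]
tool_rot: [3.139, -0.001, 1.069]
force: [1.0, -1.5, 0.1]
grip_width: 0.0
finger_force: 0.4
box frame [-0.10747681  0.06338898  0.17774724]
```

View pics/p6.png

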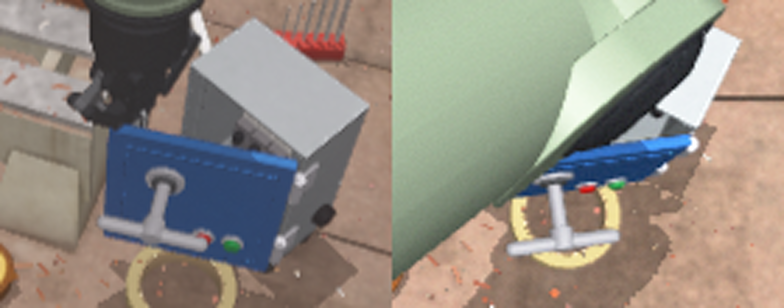

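The door is following the finger, at about 0.6 rad, with the key still level. Continuing the arc.

```bash
python3 nudge.py '[[0,-0.0153,-0.026,0.002,0,0,0],[0,-0.0355,-0.048,0.002,0,0,0],[0,-0.0605,-0.0655,0.002,0,0,0],[0,-0.089,-0.077,0.002,0,0,0],[0,-0.112,-0.081,0.002,0,0,0]]'
python3 nudge.py '[[0,-0.01,0,0,0,0,0],[0,-0.02,0,0,0,0,0],[0,-0.025,0,0,0,0,0],[0,-0.025,0,0,0,0,0]]'
python3 - <<'E'
from h import *
s=observe();print("box frame",R.from_euler('z',-B[2]).apply(s['position']-[B[0],B[1],0]),s['force'],s['qpos'].round(2))
import cv2
i=camrig.grab_frame("side")[150:260,230:370]
j=camrig.grab_frame("top")[140:250,240:380]
cv2.imwrite("pics/p7.png",cv2.resize(np.hstack([i,j]),None,fx=2.8,fy=2.8,interpolation=cv2.INTER_CUBIC))
E
```

```text
clock: 9.9
position: [0.3757, -0.2753, 0.1758]
tool_rot: [3.138, -0.001, 1.068]
force: [3.4, -0.7, 8.6]
grip_width: -0.0001
finger_force: 0.0
clock: 10.4
position: [0.3638, -0.2969, 0.1754]
tool_rot: [3.139, -0.0, 1.068]
force: [-2.9, -0.4, 7.0]
grip_width: -0.0
finger_force: 0.0
box frame [-0.18796029 -0.07387865  0.17542956] [-2.89864096 -0.41148148  7.02269072] [-0.07  0.5   0.86  2.08 -0.53  0.79  0.61]
```

View pics/p7.png

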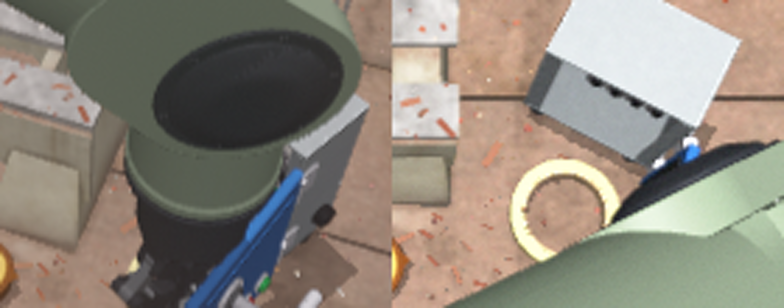

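The door now stands past square, and the roll is unmoved and flat. I'll back off from the door's inner face and rise.

```bash
python3 nudge.py '[[0,0.02,0,0,0,0,0],[0,0.05,0,-0.02,0,0,0],[0,0.07,0,-0.08,0,0,0],[0,0.09,0,-0.14,0,0,0],[0,0.12,-0.02,-0.2,0,0,0]]'
python3 nudge.py '[[0,0.05,0,-0.03,0,0,0],[0,0.1,0,-0.06,0,0,0],[0,0.16,0,-0.08,0,0,0],[0,0.2,0,-0.08,0,0,0],[0,0.2,0,-0.08,0,0,0]]'
python3 - <<'E'
from h import *
import cv2
print(observe()['force'])
i=camrig.grab_frame("side")[150:290,230:370]
j=camrig.grab_frame("top")[120:260,240:380]
cv2.imwrite("pics/p8.png",cv2.resize(np.hstack([i,j]),None,fx=2.8,fy=2.8,interpolation=cv2.INTER_CUBIC))
E
```

```text
clock: 11.12
position: [0.4061, -0.1923, 0.3575]
tool_rot: [3.138, -0.0, 1.069]
force: [0.4, 2.1, 0.7]
grip_width: -0.0
finger_force: 0.0
clock: 11.75
position: [0.5022, -0.0137, 0.435]
tool_rot: [3.139, 0.001, 1.075]
force: [-0.8, -1.0, -0.1]
grip_width: -0.0
finger_force: 0.0
[-0.84255727 -0.98638484 -0.06944457]
```

View pics/p8.png

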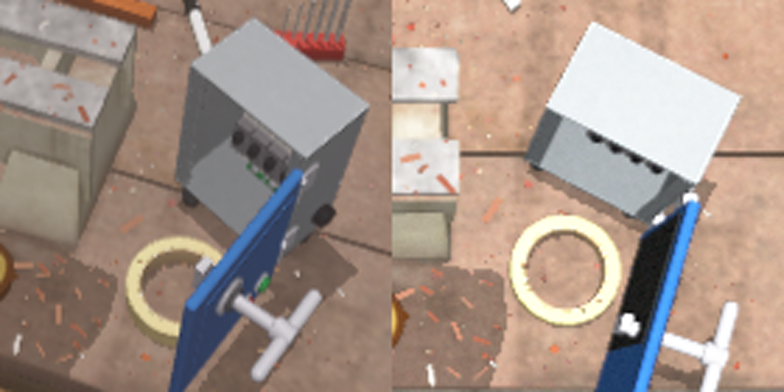

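The door stands past square, parallel to the level key bar, and the roll is flat and clear. The gripper touches nothing. Handing in.

```bash
python3 -c "
from workcell import bot, camrig, workorder, observe
print(workorder.job_done())"
```

```text
the job is handed in; nothing more can be done
None
```

I tipped the roll flat, turned the key to its stop, swung the door past square and handed the job in; the last pictures agree, but no verdict was returned.

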